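# Press the guarded lever of the tube-cap press

### The arm

A 6-joint arm with a two-finger parallel gripper is mounted at the origin on the work surface. World frame = base frame: x ahead of the robot, y to its left, z up, the work surface at z = 0. Lengths are in m, angles in rad, forces in N, time in s.
With the tool pointing down it reaches from about 0.425 to 0.95 m from the base axis. Payload 3.5 kg.
Tool frame: the origin (TCP) lies midway between the tips of the shut fingers; the grasp point (between the pads) lies 19 mm behind it; z points along the fingers, y is the line along which they close (so a half turn about z gives the same grasp; the last joint's range is limited). The gripper opens to 85 mm and grips with 20 to 120 N. Pads are 22 mm wide; open, the fingers measure 114 mm over their backs; the gripper's body (76 mm by 85 mm) begins 54 mm behind the grasp point. The pads swing forward as they close: fully open they stand 13 mm farther back than shut.
Start: joints at [-0.15, 0.286, 1.577, -0, 1.279, -0.15], TCP at [0.675, 0, 0.231] pointing down, gripper open.
Joint ranges: [-2.77, 2.77], [-0.9, 2.22], [0.21, 2.48], [-1.53, 4.67], [0.24, 2.81], [-2.84, 2.84]. Speed limits (rad/s): [2.79, 2.79, 3.14, 3.14, 3.14, 3.14].

### API

Orientations are given as a unit quaternion [x, y, z, w].
In Python, from plant import ctrl gives the robot as it stands. The module is installed in compiled form; this text tells all that it offers.
- The arm moves only by the shell command python3 -m inch 'ROWS' [FORCE]. ROWS is JSON, a list of rows, each a list of 5 numbers: the closure, from 0 (fully open) to 1 (shut), then the shift along the tool's x, y, z in m, then the turn about the tool's z in degrees. A call has 1 to 5 rows; each row is the pose to reach, as a shift and turn from the pose commanded when the call began, along the tool's axes at that moment; what a row does not reach only later rows make up. A row lasts 1/12 s, in which the tool goes at most 41.7 mm and 7.16 degrees, less where a joint would pass 70% of its speed; a pose out of reach is approached as far as the arm can. A call with a gripper value outside its range is refused whole. The fingers move at their own pace and stop on an object; FORCE is the grip in N (left out, the last holds). Time passes only in rows, so rows that repeat a pose let the fingers close. It gives the time, the measured TCP pose, the force, the opening and the grip force at its end, in the units of the state.
- ctrl.get_state(): the state, without advancing time (a new reading comes with each control period).
- ctrl.read_camera(name): name is "scene" or "side" or "wrist"; returns a dict with "pixels" (400x640x3 uint8, red, green, blue), "depth" (400x640 float32, m along the optical axis (not along the pixel's ray), 0 where there is no reading), "fx", "fy", "cx", "cy" (pixels), "xyz" and "rotation" of the camera in the world; the wrist camera has in their place "mount" (4x4, takes a point from camera to tool coordinates, whose origin is the TCP and whose axes are the flange's). Camera axes: x right, y down, z forward; pixel columns grow to the right and rows downward; lengths in m; the calibration is good to about 2 mm. A picture is of the moment at which its call begins: read the wrist's pose just before it.
- ctrl.sign_off(): hands the job in; it is judged then, once.
Trained networks look in a picture, given as the dict that the camera call returned (one of the last four; its "shot" number tells which), for a name from the list of things; names that differ only in an ending like _2 or _b are one class to them, and where a whole thing is asked for, a point or a joint stands for the part that bears it (a point fixed in the world has none). Each returns a list of dicts, best first, with "score" (0 to 1); they miss things now and then, are a little off and sometimes report something else, mostly with a low value. They report only what shows in the picture. A call takes as long as a camera call.
- ctrl.spot_in(query, picture): "at" ([column, row] in pixels, amid what is visible of it).
- ctrl.tip_of(query, picture): "at" ([column, row] in pixels: a listed point, or the origin of a listed thing).
The state is a dict: "time": time; "qpos": joint angles; "dq": joint speeds; "joint_efforts": joint torques, N m; "eef_pos": TCP position; "tcp_rot": TCP orientation; "contact_force": force on the tool from outside, world axes, zero at the start; "wrist_torque": the same for the moment, N m; "opening": opening from 0.0 (shut) to 1.0 (fully open); "finger_force": force on a finger pad.
Only numpy, scipy, OpenCV 4.12 (cv2) and the standard library are available. Lean on these libraries where they do the work, as an engineer would, in place of code of your own. Each camera call takes 0.05 s, during which the arm holds its last target. There are 200 camera calls.

### The job

Seat the caps on the tube strip in the cap press: reach down through the window in its guard plate, press the lever's paddle all the way down to its stop and keep it there for at least two seconds, then let it come back up and withdraw the hand from the window. Do not touch the guard or its posts, do not lift the lever, and leave the bottles, the tip box and the vial where they stand.

Things in the scene. Friction and masses are not known exactly. Their poses are not given: they have to be found in the camera images.
- press: Bench press fixed to the table, never moves. Origin on the table under the middle of the guard window; x points from the paddle to the lever's hinge (away from the robot at yaw 0), y to the left, z up. White base 215 x 170 mm, 24 mm high (x from -80 to +135 mm). Two aluminium cheeks carry the hinge axle at x = +112 mm, 132 mm above the table; their tops reach 144 mm. A grey block with a strip of eight small tubes stands at x = +62 mm under the lever.
- guard: The press's level steel guard plate, 4 mm thick, upper face 150 mm above the table, on four 10 mm posts; outer size 148 mm along x (from -66 to +82 mm) by 160 mm along y. Origin at the middle of the window, level with the plate's upper face; axes as the press. Four 3 mm high screw heads at the corners. Must not be touched.
- window (a point): Middle of the guard's rectangular window, level with the plate's upper face. The opening is 84 mm along x and 104 mm along y (axes as the press), edges 4 mm thick.
- paddle (a point): Middle of the upper face of the lever's flat black paddle, 36 mm (x) by 44 mm (y), 10 mm thick, seen through the window: centred under it, 10 mm below the plate's upper face at rest, and 36 mm below it (26 mm lower, 3 mm nearer to the hinge) when fully down. It lies 112 mm from the hinge.
- lever (a joint): Lever angle in rad: 0 at rest (paddle level), grows as the paddle is pressed down, 0.24 at the hard lower stop. A spring brings it back up when let go; pressing at the paddle's middle takes about 10 N just before the stop.
- amber_bottle: Loose amber bottle with blue cap, 64 mm across, 145 mm high, standing to one side of the press; origin at the centre of its underside. Bystander.
- clear_bottle: Loose clear glass jar with blue cap, 58 mm across, 105 mm high, standing on the other side of the press; origin at the centre of its underside. Bystander.
- tip_box: Loose closed pipette-tip box, 82 x 120 mm, 67 mm high, in front of the press; origin at the centre of its underside. Bystander.
- vial: Loose white capped sample vial, 27 mm across, 46 mm high, standing in front of the press; origin at the centre of its underside. Bystander.

How it is judged:
On the way:
1. the lever is pressed through the window, fully down, for two seconds (value of joint lever above 0.21 rad and contact force between lever and the fingers above 1 N and x of the grasp point in the frame of window between -0.042 and 0.042 m and y of the grasp point in the frame of window between -0.052 and 0.052 m), for 1.9 s.
At the end, for the whole second after the job is handed in: The fingers held the lever at 0.21 rad or more (stop at 0.24) through the window for 1.9 s; it is back within 0.04 rad of rest, the grasp point over 18 mm above the guard plate. The guard was never touched; bystanders within 15 mm of their starts (value of joint lever between -0.04 and 0.04 rad and z of the grasp point in the frame of window above 0.018 m and not (distance of amber_bottle from where it was at the start of the episode above 0.015 m) and not (distance of clear_bottle from where it was at the start of the episode above 0.015 m) and not (distance of tip_box from where it was at the start of the episode above 0.015 m) and not (distance of vial from where it was at the start of the episode above 0.015 m) and not (angle between amber_bottle's own z axis and vertical above 0.3 rad) and not (angle between clear_bottle's own z axis and vertical above 0.3 rad) and not (angle between tip_box's own z axis and vertical above 0.3 rad) and not (angle between vial's own z axis and vertical above 0.3 rad)).
It fails at once if the robot touches the guard plate or its posts (contact force between guard and the fingers above 0.5 N or contact force between guard and the arm above 0.5 N).
It fails at once if the lever is lifted above its rest position (value of joint lever below -0.05 rad).
It fails at once if a bystander is shifted by more than 15 mm, lifted or tipped (distance of any of amber_bottle, clear_bottle, tip_box, vial from where it was at the start of the episode above 0.015 m or angle between any of amber_bottle, clear_bottle, tip_box, vial's own z axis and vertical above 0.3 rad).
It also fails if it takes over 40 s, if anything falls off the work surface, if the arm or the gripper's body presses on something with over 40 N, if the wrist force passes 120 N, or if a joint passes its speed limit or range.

## Working session

There is one attempt and no reset: what is moved stays moved. The work goes in short steps, Python scripts to look and compute and a shell command to move; the robot and the scene stay as the last step left them, time stands still between calls to the robot, and variables do not carry over. Pictures are saved under pics/ and viewed, at most 10 in all, crops included, and the job is handed in when it is done.

```bash
mkdir -p pics
cat > h.py <<'E'
import numpy as np, cv2
from scipy.spatial.transform import Rotation as R
from plant import ctrl
def shot(n):
    s=ctrl.get_state(); p=ctrl.read_camera(n)
    if n=="wrist":
        T=np.eye(4);T[:3,:3]=R.from_quat(s["tcp_rot"]).as_matrix();T[:3,3]=s["eef_pos"]
        p["T"]=T@np.array(p["mount"])
    else:
        T=np.eye(4);r=np.array(p["rotation"])
        T[:3,:3]=r if r.shape==(3,3) else R.from_quat(r).as_matrix();T[:3,3]=p["xyz"];p["T"]=T
    return p
def cloud(p):
    d=p["depth"];v,u=np.mgrid[:d.shape[0],:d.shape[1]]
    c=np.stack([(u-p["cx"])/p["fx"]*d,(v-p["cy"])/p["fy"]*d,d],-1)
    w=c@p["T"][:3,:3].T+p["T"][:3,3]; w[d==0]=np.nan; return w
def onplane(p,uv,z):
    r=p["T"][:3,:3]@np.array([(uv[0]-p["cx"])/p["fx"],(uv[1]-p["cy"])/p["fy"],1]);o=p["T"][:3,3]
    return o+r*(z-o[2])/r[2]
E
python3 - <<'E'
from h import *
print(ctrl.get_state())
ims=[]
for n in ["scene","side","wrist"]:
    p=shot(n);w=cloud(p);cv2.imwrite(f"pics/{n}0.png",p["pixels"][:,:,::-1])
    print(n,p["T"][:3,3].round(3),p["T"][:3,2].round(2))
    for q,z in [("window",.15),("paddle",.14),("guard",.15),("press",0),("amber_bottle",0),("clear_bottle",0),("tip_box",0),("vial",0)]:
        for d in ctrl.tip_of(q,p)[:1]:
            print(q,round(d["score"],2),np.round(d["at"]),onplane(p,d["at"],z).round(3))
    m=(abs(w[...,2]-.150)<.0025)
    if m.sum()>50:
        r=cv2.minAreaRect(w[m][:,:2].astype(np.float32));print("z150",m.sum(),r)
E
```

```text
{'time': 0.0, 'qpos': array([-1.50007070e-01,  2.87195940e-01,  1.57819538e+00,  1.17426168e-07,
        1.27857022e+00, -1.49986743e-01]), 'dq': array([ 0.00089182, -0.00028818, -0.00163314, -0.00030581, -0.00183971,
        0.00063985]), 'joint_efforts': array([-1.79628755e-04, -4.05981302e+01, -2.92628127e+01, -1.54224781e-04,
        5.81841552e-03,  3.74769741e-06]), 'eef_pos': array([6.74342202e-01, 1.24270024e-04, 2.29917026e-01]), 'tcp_rot': array([ 7.07113484e-01,  7.07099087e-01, -7.02923962e-04, -9.53315171e-04]), 'contact_force': array([ 0.08695511, -0.10548224,  0.60633065]), 'wrist_torque': array([0.04144421, 0.03107682, 0.02000765]), 'finger_force': 0.0, 'opening': 1.0013829429598207}
scene [ 1.042 -0.192  1.086] [-0.44  0.22 -0.87]
window 0.67 [292. 190.] [0.51  0.004 0.15 ]
paddle 0.73 [297. 194.] [0.519 0.013 0.14 ]
guard 0.61 [294. 197.] [0.53  0.002 0.15 ]
press 0.71 [296. 224.] [0.531 0.001 0.   ]
amber_bottle 0.58 [342. 182.] [0.46  0.181 0.   ]
clear_bottle 0.76 [251. 276.] [ 0.618 -0.169  0.   ]
tip_box 0.58 [237. 205.] [ 0.401 -0.127  0.   ]
vial 0.43 [286. 1
[... 361 characters left out ...]
]
clear_bottle 0.58 [332. 161.] [ 0.617 -0.181  0.   ]
tip_box 0.55 [409. 204.] [ 0.397 -0.117  0.   ]
vial 0.6 [402. 254.] [ 0.373  0.032 -0.   ]
z150 3292 ((0.7715623378753662, -0.24882268905639648), (1.1473190784454346, 1.1086887121200562), 22.184326171875)
wrist [0.675 0.082 0.374] [ 0.   -0.32 -0.95]
window 0.15 [ 90. 260.] [ 0.509 -0.042  0.15 ]
paddle 0.74 [100. 198.] [0.518 0.003 0.14 ]
press 0.6 [177. 158.] [0.519 0.001 0.   ]
clear_bottle 0.78 [270. 291.] [ 0.614 -0.167  0.   ]
tip_box 0.9 [ 90. 262.] [ 0.396 -0.127  0.   ]
vial 0.68 [ 38. 135.] [0.373 0.027 0.   ]
z150 27147 ((0.524639904499054, 0.004332944750785828), (0.15042906999588013, 0.16081935167312622), 19.814146041870117)
```

View pics/scene0.png

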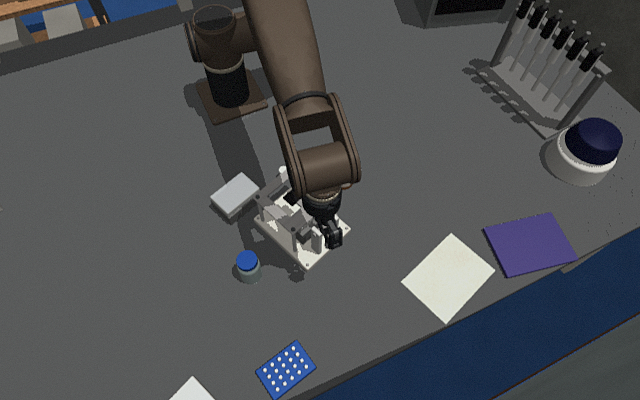

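View pics/wrist0.png

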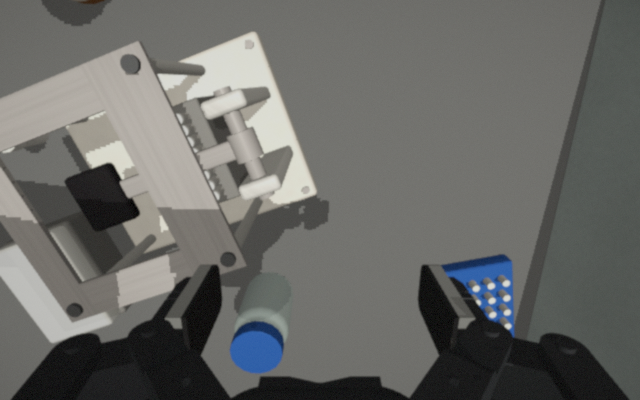

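The wrist view shows the guard at the left, with the black paddle at about (100,198) in its window and the hinge at about (240,140). The scene view shows the press at about (300,220), under the hand.

The plate fit measures 150 x 161 mm at yaw 19.8°, against 148 x 160 mm given. That puts the window at about (0.517, 0.002), which agrees with the paddle detections. I'll shut the fingers, move over the window and turn +70° so they close along the press's y.

```bash
python3 -m inch '[[1,0,-0.03,0,7],[1,0,-0.06,0,14],[1,0,-0.09,0,21],[1,0,-0.12,0,28],[1,0.002,-0.158,0,35]]' 40; python3 -m inch '[[1,0,0,0,7],[1,0,0,0,14],[1,0,0,0,21],[1,0,0,0,28],[1,0,0,0,35]]'; python3 -m inch '[[1,0,0,0,0],[1,0,0,0,0],[1,0,0,0,0],[1,0,0,0,0]]'
python3 - <<'E'
from h import *
s=ctrl.get_state();M=R.from_quat(s["tcp_rot"]).as_matrix();print(s["eef_pos"],M.round(3).tolist(),s["contact_force"])
p=shot("wrist");w=cloud(p);cv2.imwrite("pics/wrist1.png",p["pixels"][:,:,::-1])
for q,z in [("window",.15),("paddle",.14)]:
    for d in ctrl.tip_of(q,p)[:1]: print(q,d["score"],np.round(d["at"]),onplane(p,d["at"],z).round(4))
m=(abs(w[...,2]-.150)<.003)
k=cv2.connectedComponents(m.astype(np.uint8))[1]; m=k==np.bincount(k[m]).argmax()
print(cv2.minAreaRect(w[m][:,:2].astype(np.float32)))
c,si=np.cos(np.radians(19.8)),np.sin(np.radians(19.8))
l=(w[m][:,:2]-[.517,.0016])@np.array([[c,-si],[si,c]])
for lo in range(-60,80,20):
    b=np.sort(l[abs(l[:,0]-lo)<2][:,1]) 
    if len(b): g=np.diff(b);i=g.argmax();print("x",lo,b[0].round(3),b[i].round(3),b[i+1].round(3),b[-1].round(3))
for lo in range(-60,80,20):
    b=np.sort(l[abs(l[:,1]-lo)<2][:,0])
    if len(b): g=np.diff(b);i=g.argmax();print("y",lo,b[0].round(3),b[i].round(3),b[i+1].round(3),b[-1].round(3))
E
```

```text
time: 1.77
eef_pos: [0.5163, 0.0017, 0.2313]
tcp_rot: [0.888, 0.459, 0.0, 0.0]
contact_force: [-0.3, -0.1, 0.8]
opening: 0.298
finger_force: 0.0
time: 2.18
eef_pos: [0.5169, 0.002, 0.2316]
tcp_rot: [0.985, 0.171, 0.0, 0.0]
contact_force: [-0.3, 0.3, 0.3]
opening: 0.001
finger_force: 0.0
time: 2.52
eef_pos: [0.517, 0.002, 0.2313]
tcp_rot: [0.985, 0.175, -0.0, -0.0]
contact_force: [-0.3, 0.8, 0.5]
opening: -0.001
finger_force: 0.0
[0.51699927 0.0020351  0.23134384] [[0.939, 0.344, -0.0], [0.344, -0.939, 0.0], [-0.0, -0.0, -1.0]] [-0.29922003  0.78322381  0.45537172]
paddle 0.73 [319. 202.] [0.5168 0.0022 0.14  ]
((0.5248207449913025, 0.0044278353452682495), (0.14869040250778198, 0.16094470024108887), 19.774417877197266)
x 0 -0.08 0.003 0.004 0.081
y 0 -0.066 -0.066 -0.066 0.083
```

View pics/wrist1.png

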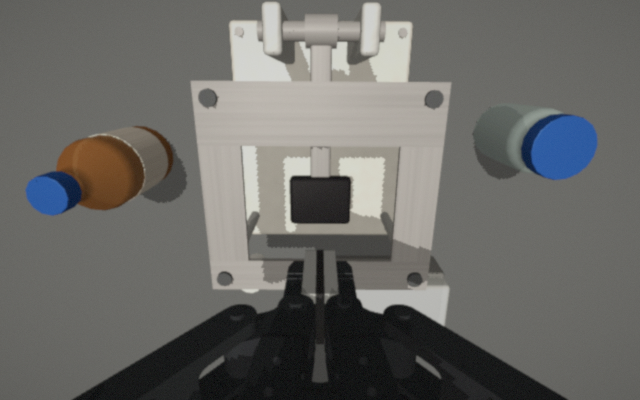

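The tool sits on the window's centre with its x along the press's x. The paddle is at (319,202), straight ahead of the shut fingertips, and the bottles stand clear on both sides. I'll descend now.

```bash
python3 -m inch '[[1,-0.003,0,0.02,0],[1,-0.003,0,0.04,0],[1,-0.003,0,0.06,0],[1,-0.003,0,0.075,0],[1,-0.003,0,0.085,0]]'; python3 -m inch '[[1,0,0,0.006,0],[1,0,0,0.012,0],[1,0,0,0.018,0],[1,0,0,0.022,0],[1,0,0,0.026,0]]';python3 -m inch '[[1,0,0,0.001,0],[1,0,0,0.002,0],[1,0,0,0.003,0],[1,0,0,0.003,0],[1,0,0,0.003,0]]'
```

```text
time: 3.08
eef_pos: [0.5132, 0.0012, 0.1443]
tcp_rot: [0.985, 0.174, -0.001, -0.0]
contact_force: [-0.6, 0.2, -0.8]
opening: -0.001
finger_force: 0.0
time: 3.5
eef_pos: [0.5148, 0.0011, 0.1217]
tcp_rot: [0.985, 0.174, 0.001, 0.0]
contact_force: [-4.2, 0.7, 8.4]
opening: 0.004
finger_force: 4.1
time: 3.92
eef_pos: [0.515, 0.0011, 0.1193]
tcp_rot: [0.985, 0.174, 0.001, 0.0]
contact_force: [-4.0, 0.9, 7.7]
opening: -0.004
finger_force: 4.1
```

```bash
python3 -m inch '[[1,0,0,0.001,0],[1,0,0,0.002,0],[1,0,0,0.003,0],[1,0,0,0.003,0],[1,0,0,0.003,0]]'; python3 -m inch '[[1,0,0,0.001,0],[1,0,0,0.002,0],[1,0,0,0.003,0],[1,0,0,0.003,0],[1,0,0,0.003,0]]'
```

```text
time: 4.33
eef_pos: [0.5154, 0.0012, 0.1167]
tcp_rot: [0.985, 0.174, 0.001, 0.0]
contact_force: [-3.5, 1.9, 8.9]
opening: -0.002
finger_force: 4.5
time: 4.75
eef_pos: [0.5157, 0.0013, 0.1141]
tcp_rot: [0.985, 0.174, 0.002, 0.0]
contact_force: [-4.5, 2.7, 10.5]
opening: -0.0
finger_force: 5.0
```

```bash
python3 -m inch '[[1,0,0,0.001,0],[1,0,0,0.002,0],[1,0,0,0.002,0],[1,0,0,0.002,0]]'; python3 -m inch '[[1,0,0,0.001,0],[1,0,0,0.002,0],[1,0,0,0.002,0],[1,0,0,0.002,0]]'
```

```text
time: 5.08
eef_pos: [0.5159, 0.0013, 0.1137]
tcp_rot: [0.985, 0.174, 0.001, -0.0]
contact_force: [-8.0, 2.9, 17.0]
opening: -0.003
finger_force: 9.3
time: 5.42
eef_pos: [0.516, 0.0013, 0.1134]
tcp_rot: [0.985, 0.174, 0.001, -0.0]
contact_force: [-11.4, 2.9, 26.1]
opening: 0.001
finger_force: 13.8
```

The force rose sharply while the tool stopped moving, so the paddle is on its stop at z about 0.1135. I'll hold for about 3 s.

```bash
for i in 1 2 3 4 5 6 7; do python3 -m inch '[[1,0,0,0,0],[1,0,0,0,0],[1,0,0,0,0],[1,0,0,0,0],[1,0,0,0,0]]' | grep -E 'eef|contact|time'; done
python3 - <<'E'
from h import *
p=shot("side");cv2.imwrite("pics/side1.png",cv2.resize(p["pixels"][100:300,230:470,::-1],None,fx=3,fy=3))
E
```

```text
time: 5.83
eef_pos: [0.516, 0.0013, 0.1135]
contact_force: [-12.3, 3.6, 27.0]
time: 6.25
eef_pos: [0.516, 0.0013, 0.1134]
contact_force: [-11.7, 3.5, 25.8]
time: 6.67
eef_pos: [0.516, 0.0013, 0.1135]
contact_force: [-12.2, 3.1, 26.0]
time: 7.08
eef_pos: [0.516, 0.0013, 0.1135]
contact_force: [-12.8, 2.5, 25.5]
time: 7.5
eef_pos: [0.516, 0.0013, 0.1134]
contact_force: [-12.4, 3.3, 26.4]
time: 7.92
eef_pos: [0.516, 0.0013, 0.1135]
contact_force: [-11.7, 1.9, 26.4]
time: 8.33
eef_pos: [0.516, 0.0013, 0.1134]
contact_force: [-11.1, 3.2, 25.7]
```

View pics/side1.png

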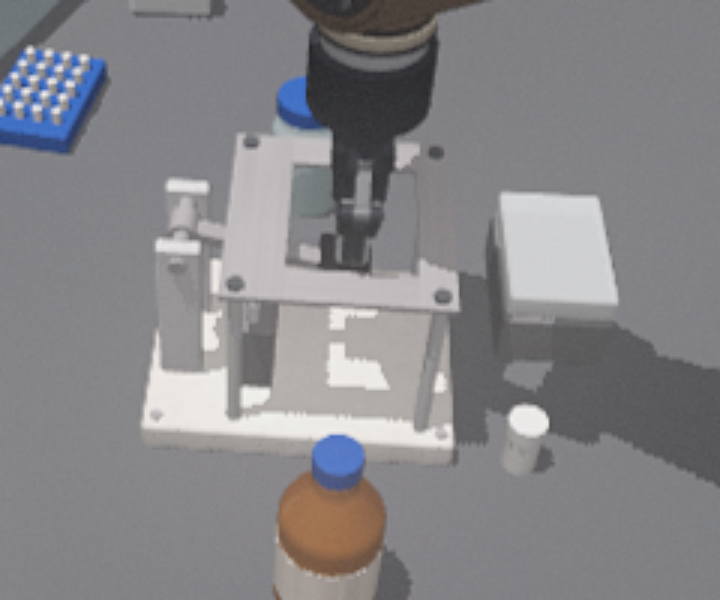

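The fingers pass through the middle of the window, at about (355,230) in the crop, and the paddle is down. The bystanders stand clear. After holding for 3 s I'll let the lever up slowly and withdraw.

```bash
python3 -m inch '[[1,0,0,-0.004,0],[1,0,0,-0.008,0],[1,0,0,-0.012,0],[1,0,0,-0.016,0],[1,0,0,-0.02,0]]'; python3 -m inch '[[1,0,0,-0.004,0],[1,0,0,-0.008,0],[1,0,0,-0.012,0],[1,0,0,-0.016,0],[1,0,0,-0.022,0]]'; python3 -m inch '[[1,0,0,-0.015,0],[1,0,0,-0.03,0],[1,0,0,-0.05,0],[1,0,0,-0.07,0],[1,0,0,-0.08,0]]'; python3 -m inch '[[1,0,0,0,0],[1,0,0,0,0],[1,0,0,0,0],[1,0,0,0,0],[1,0,0,0,0]]'
python3 - <<'E'
from h import *
p=shot("wrist");w=cloud(p);cv2.imwrite("pics/wrist2.png",p["pixels"][:,:,::-1])
d=ctrl.tip_of("paddle",p)[0]["at"];u,v=map(int,d);print(d,np.nanmedian(w[v-8:v+8,u-12:u+12].reshape(-1,3),0))
E
```

```text
time: 8.8
eef_pos: [0.5145, 0.001, 0.1287]
tcp_rot: [0.985, 0.174, 0.0, 0.0]
contact_force: [-3.1, 0.2, 3.3]
opening: -0.002
finger_force: 1.8
time: 9.22
eef_pos: [0.514, 0.001, 0.149]
tcp_rot: [0.985, 0.174, -0.0, -0.0]
contact_force: [-0.9, -0.8, -0.3]
opening: -0.0
finger_force: 0.0
time: 9.63
eef_pos: [0.5154, 0.0008, 0.2323]
tcp_rot: [0.985, 0.174, 0.002, 0.001]
contact_force: [1.0, 0.3, 0.3]
opening: -0.0
finger_force: 0.0
time: 10.05
eef_pos: [0.5134, 0.0011, 0.2277]
tcp_rot: [0.985, 0.174, -0.001, -0.0]
contact_force: [0.0, 0.2, -0.9]
opening: 0.0
finger_force: 0.0
[320.1, 198.9] [0.51796722 0.00261805 0.13986699]
```

View pics/wrist2.png

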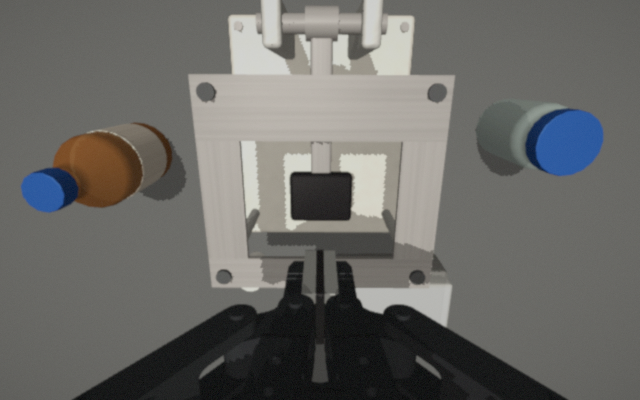

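The paddle, at (320,199), is back at rest height (z = 0.140). The hand is well above the plate and nothing has moved, so I'm handing in.

```bash
python3 -c "
from plant import ctrl
print(ctrl.sign_off())"
```

```text
the job is handed in; nothing more can be done
None
```

I pressed the lever to its stop through the window, held it there for about 3 s, let it come back to rest and withdrew the hand; the last pictures show the bottles unmoved (the tip box and vial weren't checked after withdrawal), and the job is handed in, though sign-off returned no verdict.

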